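# Reset the dose stop of a paint dosing pump

## Robot

A 6-joint arm with a two-finger parallel gripper is mounted at the origin on the work surface. World frame = base frame: x ahead of the robot, y to its left, z up, the work surface at z = 0. Lengths are in m, angles in rad, forces in N, time in s.
With the tool pointing down it reaches from about 0.375 to 0.825 m from the base axis. Payload 5.5 kg.
Tool frame: the origin (TCP) lies on the centre line of the jaws, within the pads' length; the fingertips stand 19 mm ahead of it and the grasp point (between the pads) is the TCP (manip.tips_ahead is the distance from the TCP to the fingertips, in m); z points along the fingers, y is the direction in which the jaws open and shut (so a half turn about z gives the same grasp; the last joint's range is limited). The gripper opens to 85 mm and grips with 20 to 120 N. Pads are 22 mm wide; open, the fingers measure 114 mm over their backs; the gripper's body (76 mm by 85 mm) begins 54 mm behind the grasp point. The pads swing forward as they close: fully open they stand 13 mm farther back than shut.
Start: joints at [-1.172, 0.314, -0.047, 1.21, 0, 1.571], TCP at [0.233, -0.553, 0.213] pointing down, gripper open.
Joint ranges: [-2.67, 2.67], [-0.69, 1.73], [-1.03, 1.25], [-2.08, 2.16], [-1.42, 1.45], [-3.14, 3.14]. Speed limits (rad/s): [2.39, 2.39, 3.01, 3.14, 3.14, 3.14].

## Interface

Orientations are given as a rotation vector (axis times angle).
In Python, from plant import manip gives the robot as it stands. Calls block until the motion is done:
- manip.reach(position, orientation): joint-space move of the TCP to a pose.
- manip.move_straight(position, rot=None, velocity=0.15, max_force=None): straight line of the TCP; rot=None keeps the orientation; velocity is the mean speed in m/s. With max_force (N) it stops when the force on the tool has changed by that much, and returns True; else False.
- manip.set_joints(angles): joint-space move.
- manip.set_gripper(opening, squeeze=None): finger opening in m; squeeze is the grip in N (None keeps the last); returns when the fingers have stopped.
- manip.pause(seconds).
- manip.solve_ik(position, orientation): joint angles nearest the present ones, or None.
- manip.state(): the state.
- manip.get_image(name): name is "side" or "top"; returns a dict with "image" (384x512x3 uint8, red, green, blue), "mtx" (3x3 intrinsics, pixels), "D" ([k1, k2, p1, p2, k3] as OpenCV has them; the pictures are not rectified), "view" (4x4, takes a point from world to camera coordinates). Camera axes: x right, y down, z forward; pixel columns grow to the right and rows downward; lengths in m; the calibration is good to about 2 mm. A picture is of the moment at which its call begins. There is no depth.
A pose or a line that the arm cannot do raises manip.Unreachable and nothing moves.
- manip.hand_in(): hands the job in, once; it reports no verdict.
The state is a dict: "t": time; "qpos": joint angles; "qvel": joint speeds; "tau": joint torques, N m; "ee_pos": TCP position; "tool_rot": TCP orientation; "force": force on the tool from outside, world axes, zero at the start; "ft_torque": the same for the moment, N m; "finger_gap": finger opening in m.
Only numpy, scipy, OpenCV 4.12 (cv2) and the standard library are available. Lean on these libraries where they do the work, as an engineer would, in place of code of your own. Each camera call takes 0.05 s, during which the arm holds its last target.

## Task

The dosing pump's stroke stop has to be set to the red dot on its dial. Slacken the orange lock ring, turn the black-headed stop screw until its pointer lies over the red dot, then tighten the lock ring again, firmly but without overtightening, and let go with the pointer still on the red dot. Never force the screw round while the ring is clamping it, and leave the other things on the bench where they are.

Things in the scene. Friction and masses are not known exactly. Their poses are not given: they have to be found in the camera images.
- pump: Bench dosing pump, fixed. Origin at table level on the upright axis shared by dial, stop screw and lock ring. Base plate 320 x 170 x 16 mm (own x from -85 to 235 mm); under the dial a grey block 130 x 140 mm, top at 60 mm; on it a white round dial, 132 mm diameter, top 64 mm above the table.
- pump_canister (a point): Centre of the top of the pump's white canister: 86 mm diameter, upright, 180 mm along the pump's own x from the dial's axis, top 136 mm above the table; a steel spout leaves it to the pump's -y side, 125 mm out. Not to be handled.
- lock_ring: Orange hexagonal lock ring under the screw's head, on the same axis: 44 mm across flats, 16 mm high. Right-hand thread: clockwise from above tightens. Origin at the centre of its underside, about 98 mm above the table, z up; own x is square to a pair of flats, the others follow every 60 degrees. It starts tight; the clamping is gone after about 0.25 rad, but slacken it 0.85 to 0.95 rad in all to give the screw room. It rises 4 mm per rad.
- ring_grip (a point): On the axis inside the lock ring, 10 mm above its underside: the height to grip its flats from above, fingers astride the screw's head (top up to 46 mm higher). Below the ring nothing is wider than 37 mm down to the pointer (top 73 mm above the table), so fingertips may reach down to 80 mm above the table.
- ring_thread (a point): Centre of the ring's underside. Turning torque: up to 0.1 N m slack; as the ring seats it climbs about 2 N m per rad (with dips when it sticks). Tight is 25 to 95 N on the washer, about 0.25 to 0.9 N m (aim at 0.45); over 120 N, about 1.1 N m, is overtight. It stays as left. Adjusting the screw shifts the angle where it seats by 0.3 to 0.55 rad either way: its old angle is then slack or overtight, so go by feel.
- clamp_washer: Brass washer, 37 mm diameter, 3.5 mm thick, keyed so that it cannot turn, between the lock ring and the screw's collar; the ring clamps the screw through it. Origin at the centre of its underside. It moves up or down by about 2 mm and is not to be handled.
- stop_screw: Stop screw, black bar head and black pointer, on the upright axis. Origin on the axis at dial level, 64 mm above the table; own x along the pointer, z up. Ring slack: turns at about 0.05 N m, to 2.2 rad either way from its start, rising (counter-clockwise) or sinking 2 mm per rad. It takes 0.65 to 1.1 rad to the dot. While the ring clamps it must not be forced round.
- screw_grip (a point): Middle of the screw's bar head, 142 mm above the table: 32 mm long along the pointer, 16 mm wide across it (grip this), 20 mm high, white line on top at the pointer's end. Below it a 13 mm stem; the slackened ring's top is about 118 mm above the table, and fingertips may reach down to 121 mm.
- pointer_tip (a point): Tip of the black pointer, 58 mm from the axis, 7.5 mm above the dial. The pointer is 5 mm wide and starts at the axis.
- red_dot: Red round dot, 10 mm diameter, 2 mm high, on the dial 37 to 56 mm from the axis: the new setting. Origin at its centre. It is right when the pointer's centre line passes within 5 mm of this point.
- blue_dot: Blue round dot of the same size on the dial at the other side of the pointer: another setting, not wanted now. Origin at its centre.
- mixing_cup: White open cup, 68 mm rim diameter, 75 mm high, near the pump's spout; bystander, origin at the centre of its underside.
- tin_tall: Paint tin, blue band, 84 mm diameter, 110 mm high, beside the pump; bystander, origin at the centre of its underside.
- tin_low: Small paint tin, yellow band, 72 mm diameter, 60 mm high; bystander, origin at the centre of its underside.
- tin_green: Small paint tin, green band, 72 mm diameter, 60 mm high; bystander, origin at the centre of its underside.
- screwdriver: Screwdriver with green handle lying on the table; bystander.
- tin_brush: Brush lying on the table; bystander.
- filter_box: Cardboard box, 90 x 60 x 50 mm; bystander, origin at the centre of its underside.

How it is judged:
On the way, in this order (a step that is already met when the one before it is completed fails the run):
1. the lock ring is slack: it no longer presses on the washer (contact force between lock_ring and clamp_washer below 1 N), for 0.2 s.
2. with the ring still slack, the pointer lies over the red dot (its centre line within 5 mm of the dot's centre) (y of red_dot in the frame of stop_screw between -0.005 and 0.005 m and x of red_dot in the frame of stop_screw above 0.01 m and contact force between lock_ring and clamp_washer below 1 N), for 0.2 s.
At the end, for the whole second after the job is handed in: The pointer's centre line passes within 5 mm of the centre of the red dot, the lock ring is tight again (presses on the washer with 25 to 95 N), and ring and screw are at rest and released (y of red_dot in the frame of stop_screw between -0.005 and 0.005 m and x of red_dot in the frame of stop_screw above 0.01 m and contact force between lock_ring and clamp_washer between 25 and 95 N and angular speed of each of lock_ring, stop_screw below 0.1 rad/s); the robot touches nothing.
It fails at once if the lock ring is overtightened (more than 120 N on the washer) (contact force between lock_ring and clamp_washer above 120 N).
It fails at once if the ring clamps (over 25 N) while the pointer is neither within 10 mm of where it started nor within 10 mm of the red dot: the screw was forced while clamped, or locked at a wrong setting (contact force between lock_ring and clamp_washer above 25 N and distance of pointer_tip from where it was at the start of the episode above 0.01 m and (y of red_dot in the frame of stop_screw above 0.01 m or y of red_dot in the frame of stop_screw below -0.01 m or x of red_dot in the frame of stop_screw below 0.01 m)).
It fails at once if another thing on the bench is moved more than 30 mm (distance of any of mixing_cup, tin_tall, tin_low, tin_green, screwdriver, tin_brush, filter_box from where it was at the start of the episode above 0.03 m).
It also fails if it takes over 64 s, if anything falls off the work surface, if the arm or the gripper's body presses on something with over 40 N, if the wrist force passes 120 N, or if a joint passes its speed limit or range.

## Working session

There is one attempt and no reset: what is moved stays moved. The work goes in short steps, each a Python script; the robot and the scene stay as the last script left them, time stands still between calls to the robot, and variables do not carry over. Pictures are saved under pics/ and viewed, and the job is handed in when it is done.

```bash
ls; mkdir -p pics
python3 - <<'E'
from plant import manip
import cv2
s=manip.state(); print(s)
for n in("side","top"):
    d=manip.get_image(n); cv2.imwrite(f"pics/{n}0.png",cv2.resize(d["image"][:,:,::-1],None,fx=1.5,fy=1.5,interpolation=cv2.INTER_CUBIC)); print(n,d["mtx"],d["D"],d["view"])
E
```

```text
pics
{'t': 0.0, 'qpos': array([-1.17196197e+00,  3.14227968e-01, -4.80772856e-02,  1.21019858e+00,
       -7.38281639e-06,  1.57078954e+00]), 'qvel': array([ 0.00014757,  0.00026174,  0.0008297 , -0.00056691,  0.00185261,
        0.00057752]), 'tau': array([ 2.23583938e-04, -5.39588141e+01,  3.39752626e+01,  1.92489603e-02,
        1.00614727e-04,  7.73133195e-06]), 'ee_pos': array([ 0.23276769, -0.55234813,  0.21213421]), 'tool_rot': array([-3.07769197e+00, -6.22022696e-01,  5.42398560e-04]), 'force': array([ 0.60253812, -0.2840421 ,  0.04253353]), 'ft_torque': array([-0.07346862,  0.0442607 , -0.00823507]), 'finger_gap': 0.08560650131895924}
side [[495.38270838   0.         263.76184903]
 [  0.         495.38270838 198.69207312]
 [  0.           0.           1.        ]] [0.03989161 0.         0.         0.         0.        ] [[ 9.87719296e-01 -1.56237482e-01  6.63976804e-04 -5.40894097e-01]
 [-9.95408745e-02 -6.32552686e-01 -7.68094209e-01  1.71520715e-01]
 [ 1.20425106e-01  7.58595378e-01 -6.40336510e-01  1.71171008e+00]
 [ 0.00000000e+00  0.00000000e+00  0.00000000e+00  1.00000000e+00]]
top [[383.51397787   0.         258.43581479]
 [  0.         383.51397787 191.86473506]
 [  0.           0.           1.        ]] [-0.10266854  0.          0.          0.          0.        ] [[-0.01674744 -0.99972284  0.01654567  0.03129735]
 [-0.99672708  0.01538378 -0.07936292  0.56993119]
 [ 0.07908639 -0.01782064 -0.99670847  1.30391687]
 [ 0.          0.          0.          1.        ]]
```

View pics/side0.png

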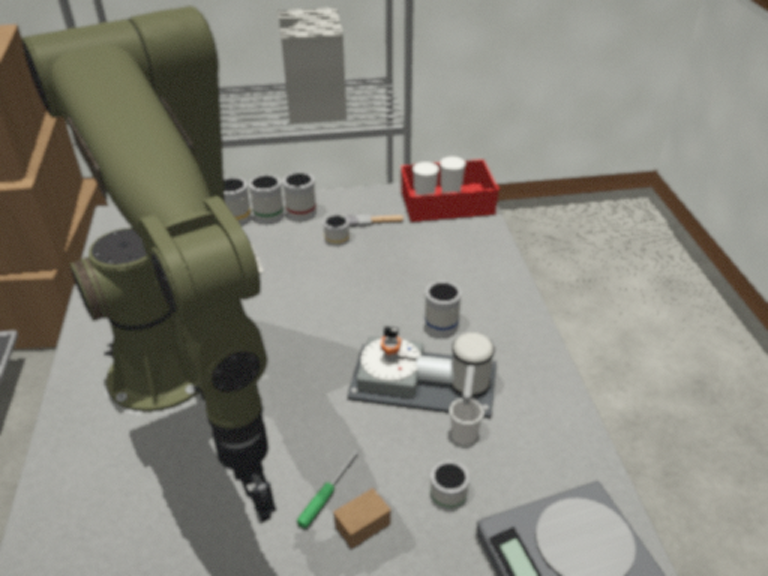

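View pics/top0.png

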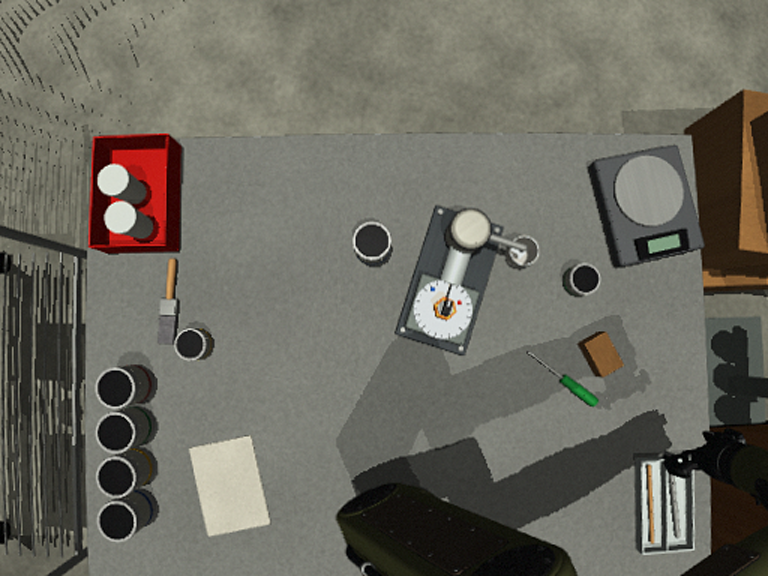

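The top view shows the dial at about (443,308), with the red dot at (459,302) and the blue dot at (432,288) in 1.5x pixels. I'll crop in on it.

Run:
```python
from plant import manip
import cv2,numpy as np
d=manip.get_image("top");t=d["image"]
c=t[120:250,250:380,::-1]; cv2.imwrite("pics/topc.png",cv2.resize(c,(600,600),interpolation=cv2.INTER_NEAREST)[:, :])
d=manip.get_image("side");t=d["image"]
c=t[205:285,225:345,::-1]; cv2.imwrite("pics/sidec.png",cv2.resize(c,(780,520),interpolation=cv2.INTER_NEAREST))
```

```text
(no output)
```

View pics/topc.png

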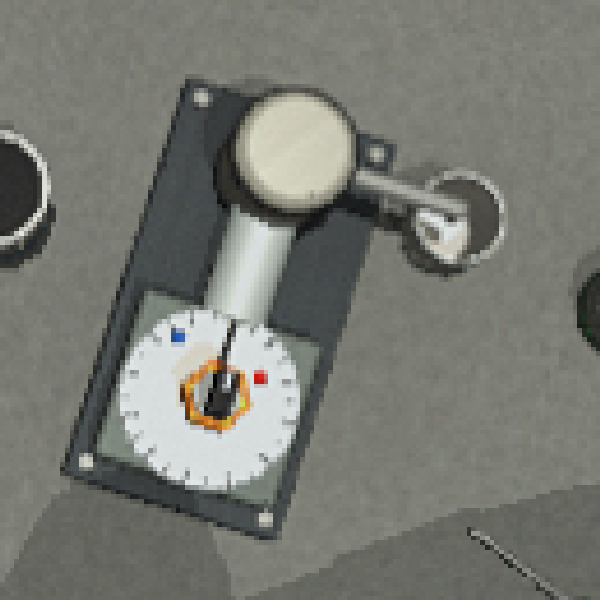

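View pics/sidec.png

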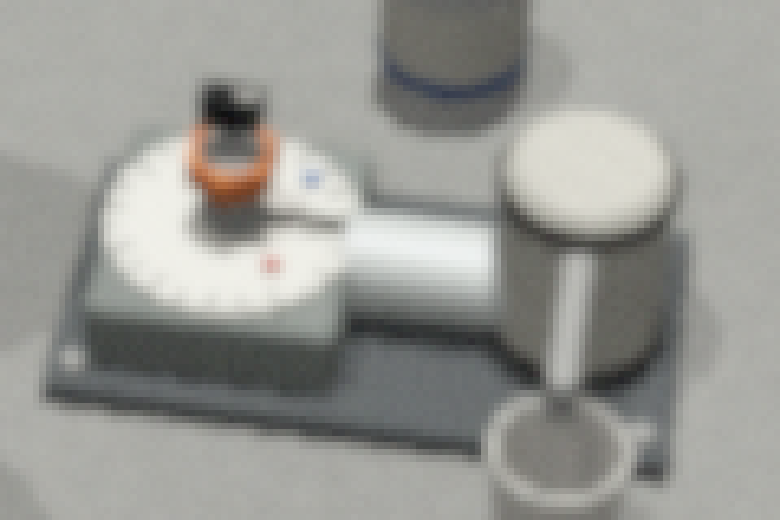

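```bash
cat > h.py <<'E'
from plant import manip
import cv2,numpy as np
def proj(d,P):
    V=np.array(d["view"]); 
    p,_=cv2.projectPoints(np.asarray(P,float).reshape(-1,1,3),cv2.Rodrigues(V[:3,:3])[0],V[:3,3],np.array(d["mtx"]),np.array(d["D"]))
    return p[:,0]
def back(d,uv,z):
    V=np.array(d["view"]);p=cv2.undistortPoints(np.asarray(uv,float).reshape(-1,1,2),np.array(d["mtx"]),np.array(d["D"]))[:,0]
    r=np.c_[p,np.ones(len(p))]@V[:3,:3]; c=-V[:3,:3].T@V[:3,3]
    return c+r*((z-c[2])/r[:,2])[:,None]
def ortho(d,z,c,half=0.08,n=400):
    # up=+x, left=+y
    k=(np.arange(n)+.5)/n*2*half-half
    X=c[0]-k[:,None]+0*k[None]; Y=c[1]-k[None]+0*k[:,None]
    p=proj(d,np.stack([X,Y,z+0*X],-1)).astype(np.float32).reshape(n,n,2)
    return cv2.remap(d["image"],p[...,0],p[...,1],cv2.INTER_CUBIC)
E
python3 - <<'E'
from h import *
d={n:manip.get_image(n) for n in("top","side")}
t=d["top"]["image"]; s=d["side"]["image"]
g0=back(d["top"],[[250+208/600*130,120+397/600*130]],.064)[0]; print(g0)
for n in d:
    im=d[n]["image"].astype(int); 
    hh=cv2.cvtColor(d[n]["image"],cv2.COLOR_RGB2HSV)
    P=proj(d[n],[g0])[0]; yy,xx=np.mgrid[:384,:512]
    near=np.hypot(xx-P[0],yy-P[1])<30
    R,G,B=im[...,0],im[...,1],im[...,2]
    # red dot
    for nm,w in(("red",np.clip(np.minimum(R-G,R-B)-40,0,None)*(abs(G-B)<40)),("blue",np.clip(np.minimum(B-R,B-G)-25,0,None))):
        w=w*near; 
        if w.sum(): 
            uv=[(w*xx).sum()/w.sum(),(w*yy).sum()/w.sum()]; print(n,nm,uv,back(d[n],[uv],.066)[0])
    m=((im.min(2)>165)&near).astype(np.uint8)
    nn,l,st,_=cv2.connectedComponentsWithStats(m); i=1+np.argmax(st[1:,4]); m=(l==i).astype(np.uint8)
    c=max(cv2.findContours(m,0,1)[0],key=len); c=cv2.convexHull(c)
    W=back(d[n],c.reshape(-1,2),.064)[:,:2]; (a,b),r=cv2.minEnclosingCircle(W.astype(np.float32)); print(n,"dial",a,b,r)
pan=[]
for n in d:
    for z in(.064,.114,.152): pan.append(cv2.resize(ortho(d[n],z,g0),(260,260)))
o=np.vstack([np.hstack(pan[:3]),np.hstack(pan[3:])])
cv2.imwrite("pics/ortho.png",o[:,:,::-1])
E
```

```text
[ 0.51763472 -0.09900039  0.064     ]
top red [np.float64(305.5474777448071), np.float64(201.2759643916914)] [ 0.53284273 -0.13439257  0.066     ]
top blue [np.float64(288.04411764705884), np.float64(192.39705882352942)] [ 0.56358117 -0.07626434  0.066     ]
top dial 0.5347257852554321 -0.10616709291934967 0.08301553130149841
side red [np.float64(260.00787401574803), np.float64(231.48950131233596)] [ 0.52401539 -0.06740205  0.066     ]
side dial 0.5377544164657593 -0.10219832509756088 0.0854034572839737
```

View pics/ortho.png

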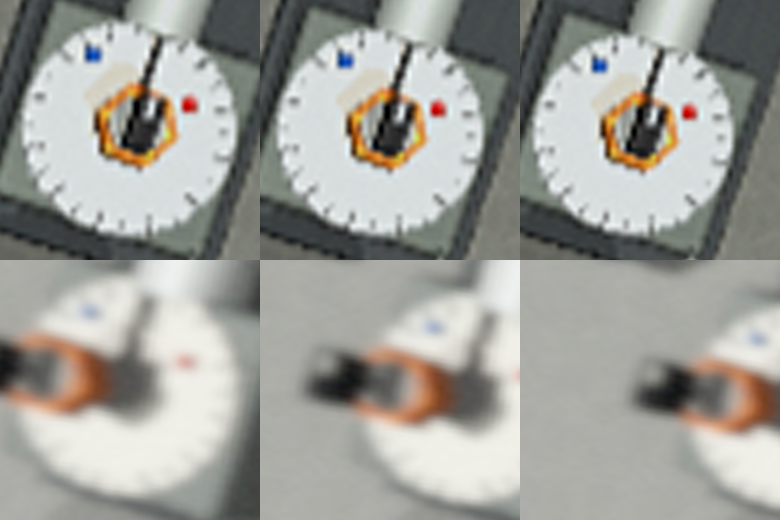

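Run:
```python
from h import *
from scipy.optimize import least_squares
d={n:manip.get_image(n) for n in("top","side")}
g0=np.array([.5185,-.0985])
for n in d:
    o=ortho(d[n],.064,g0,.1,800).astype(float).mean(2); o=cv2.GaussianBlur(o,(0,0),3)
    k=.25e-3; pts=[]
    for a in np.deg2rad(np.arange(0,360,3)):
        r=np.arange(.055,.078,k/2)
        x=r*np.cos(a); y=r*np.sin(a)
        v=cv2.remap(o.astype(np.float32),((.1-y)/k-.5).astype(np.float32)[None],((.1-x)/k-.5).astype(np.float32)[None],1)[0]
        gd=np.diff(v); i=gd.argmin()
        if gd[i]<-.8: pts.append([x[i],y[i]])
    pts=np.array(pts)
    f=least_squares(lambda p:np.hypot(pts[:,0]-p[0],pts[:,1]-p[1])-p[2],[0,0,.066],loss="soft_l1",f_scale=.0007)
    print(n,len(pts),g0+f.x[:2],f.x[2])
    cv2.imwrite(f"pics/o64{n}.png",ortho(d[n],.064,g0,.07,560)[:,:,::-1])
cv2.imwrite("pics/o114.png",ortho(d["top"],.114,g0,.035,560)[:,:,::-1])
```

```text
top 118 [ 0.51841907 -0.09866532] 0.06567953142688424
side 88 [ 0.51975657 -0.09733466] 0.06752977076785027
```

View pics/o64top.png

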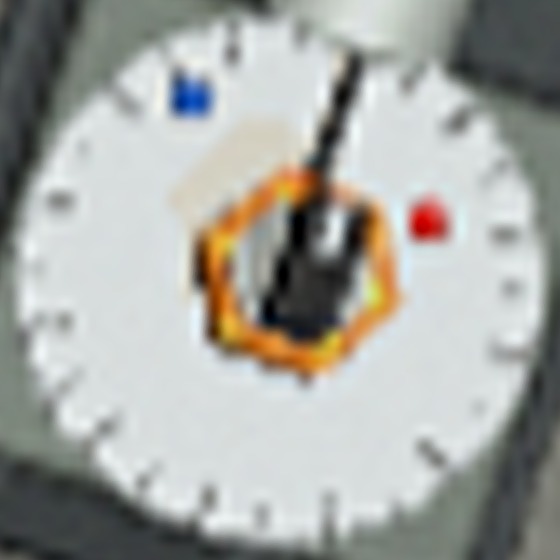

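View pics/o114.png

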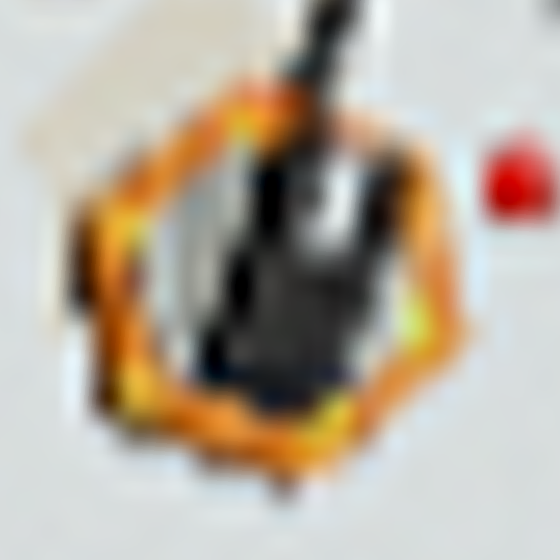

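View pics/o64side.png

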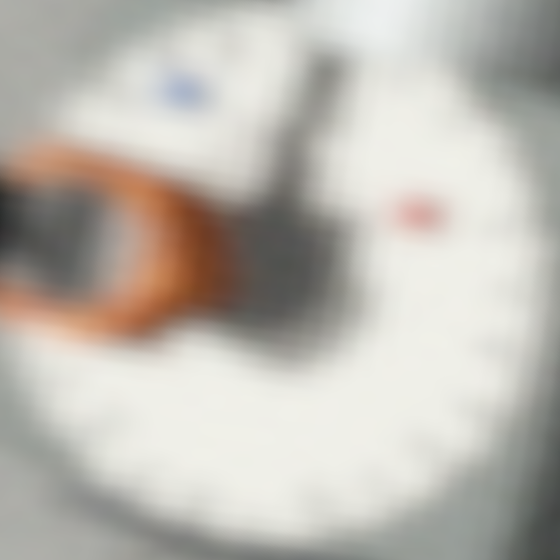

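The dial centre from both cameras is about (0.519,-0.098). The red dot is at about -68° from the axis and the pointer at about -17°, so the screw has to turn about 0.88 rad clockwise. The hexagon's flats look like about 38° mod 60, so I'll fit that more closely and check the IK.

```bash
cat >> h.py <<'E'
from scipy.spatial.transform import Rotation as Rn
def hexfit(d,z,c,a0=None):
    from scipy.optimize import least_squares
    o=ortho(d,z,c,.035,560); h=cv2.cvtColor(o,cv2.COLOR_RGB2HSV)
    m=((h[...,0]>3)&(h[...,0]<28)&(h[...,1]>110)&(h[...,2]>110)).astype(np.uint8)
    yy,xx=np.mgrid[:560,:560]; m[np.hypot(xx-280,yy-280)>225]=0
    m=cv2.morphologyEx(m,cv2.MORPH_OPEN,np.ones((7,7)))
    cn=np.vstack(cv2.findContours(m,0,1)[0]); hu=cv2.convexHull(cn).reshape(-1,2)
    # resample hull
    P=np.vstack([hu,hu[:1]]).astype(float); P=np.vstack([np.linspace(P[i],P[i+1],max(2,int(np.hypot(*(P[i+1]-P[i]))/4)),endpoint=False) for i in range(len(hu))])
    X=np.c_[(279.5-P[:,1]),(279.5-P[:,0])]*.125e-3
    def f(p):
        q=X-p[:2]; an=p[3]+np.arange(6)*np.pi/3
        return (q@np.array([np.cos(an),np.sin(an)])).max(1)-p[2]
    best=min((least_squares(f,[0,0,.022,a],loss="soft_l1",f_scale=.0005) for a in np.deg2rad([0,15,30,45])),key=lambda r:r.cost)
    return best.x[:2]+c,best.x[2],np.rad2deg(best.x[3])%60,best.cost
def down(yaw):
    """tool z down, jaw (y) axis at angle yaw in the world"""
    y=np.array([np.cos(yaw),np.sin(yaw),0]); z=np.array([0,0,-1.]); x=np.cross(y,z)
    return Rn.from_matrix(np.c_[x,y,z]).as_rotvec()
E
python3 - <<'E'
from h import *
d=manip.get_image("top"); print(hexfit(d,.114,np.array([.519,-.098])))
s=manip.state(); print(Rn.from_rotvec(s["tool_rot"]).as_matrix().round(3), manip.tips_ahead)
for a in range(-180,180,15):
    q=manip.solve_ik([.519,-.098,.108],down(np.deg2rad(a)))
    print(a,None if q is None else np.round(q,2))
E
```

```text
(array([ 0.51793938, -0.09722403]), np.float64(0.02237367820439773), np.float64(39.833176817052916), np.float64(3.364856917998832e-05))
[[ 0.922  0.388 -0.   ]
 [ 0.388 -0.922  0.   ]
 [-0.    -0.    -1.   ]] 0.019
-180 [-0.19  0.25 -0.38  0.94  0.   -1.76]
-165 [-0.19  0.25 -0.38  0.94 -0.   -2.02]
-150 [-0.19  0.25 -0.38  0.94  0.   -2.28]
-135 [-0.19  0.25 -0.38  0.94 -0.   -2.54]
-120 [-0.19  0.25 -0.38  0.94 -0.   -2.8 ]
-105 [-0.19  0.25 -0.38  0.94  0.   -3.07]
-90 [-0.19  0.25 -0.38  0.94  0.    2.95]
-75 [-0.19  0.25 -0.38  0.94  0.    2.69]
-60 [-0.19  0.25 -0.38  0.94 -0.    2.43]
-45 [-0.19  0.25 -0.38  0.94  0.    2.17]
-30 [-0.19  0.25 -0.38  0.94  0.    1.91]
-15 [-0.19  0.25 -0.38  0.94  0.    1.65]
0 [-0.19  0.25 -0.38  0.94  0.    1.38]
15 [-0.19  0.25 -0.38  0.94  0.    1.12]
30 [-0.19  0.25 -0.38  0.94  0.    0.86]
45 [-0.19  0.25 -0.38  0.94  0.    0.6 ]
60 [-0.19  0.25 -0.38  0.94  0.    0.34]
75 [-0.19  0.25 -0.38  0.94  0.    0.08]
90 [-0.19  0.25 -0.38  0.94  0.   -0.19]
105 [-0.19  0.25 -0.38  0.94  0.   -0.45]
120 [-0.19  0.25 -0.38  0.94 -0.   -0.71]
135 [-0.19  0.25 -0.38  0.94 -0.   -0.97]
150 [-0.19  0.25 -0.38  0.94  0.   -1.23]
165 [-0.19  0.25 -0.38  0.94 -0.   -1.5 ]
```

Run:
```python
from h import *
C=[.5185,-.0978]; r=down(np.deg2rad(39.5))
manip.reach(C+[.24],r); print(manip.state()["t"])
print(manip.move_straight(C+[.108],velocity=.1,max_force=15))
manip.pause(.3)
s=manip.state(); print(s["t"],s["ee_pos"],s["force"],s["ft_torque"])
d=manip.get_image("side"); cv2.imwrite("pics/s1.png",cv2.resize(d["image"][150:310,180:400,::-1],(770,560),interpolation=cv2.INTER_CUBIC))
```

```text
2.3917
False
4.1583 [ 0.51866802 -0.09784614  0.10826509] [-0.50618028  0.26086036  0.40741702] [ 0.01520592  0.00839367 -0.00390071]
```

View pics/s1.png

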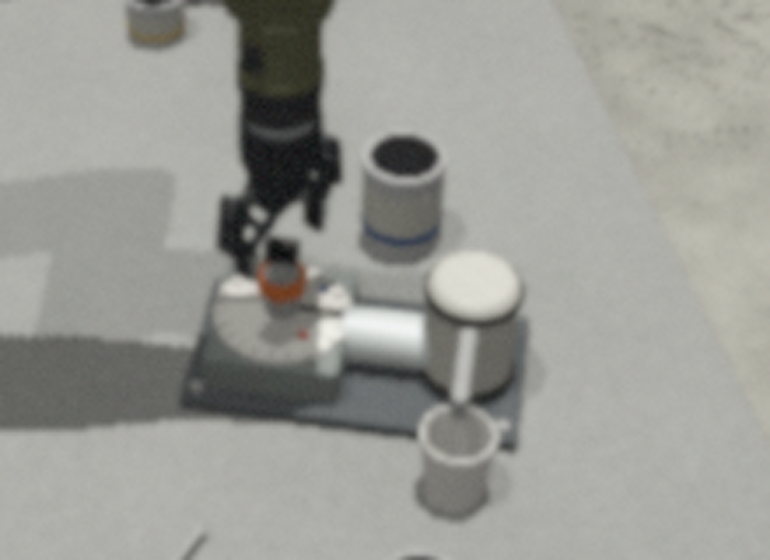

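Run:
```python
from h import *
d=manip.get_image("side"); a=np.deg2rad(39.5); u=np.array([np.cos(a),np.sin(a),0]); c=np.array([.5185,-.0978,0])
P=[c+s*.05*u+[0,0,z] for z in(.089,.102,.115) for s in(-1,1)]+[c+[0,0,z] for z in(.1,.114,.152)]
p=proj(d,P); print(((p-[180,150])*3.5).round())
```

```text
[[243. 318.]
 [314. 263.]
 [243. 308.]
 [314. 253.]
 [243. 298.]
 [314. 243.]
 [279. 282.]
 [279. 271.]
 [279. 241.]]
```

Run:
```python
from h import *
d=manip.get_image("side"); cv2.imwrite("pics/s2.png",cv2.resize(d["image"][190:250,225:295,::-1],(700,600),interpolation=cv2.INTER_CUBIC))
d=manip.get_image("top"); cv2.imwrite("pics/t2.png",cv2.resize(d["image"][160:250,240:345,::-1],(700,600),interpolation=cv2.INTER_CUBIC))
print(manip.state()["finger_gap"])
```

```text
0.08547274363206636
```

View pics/s2.png

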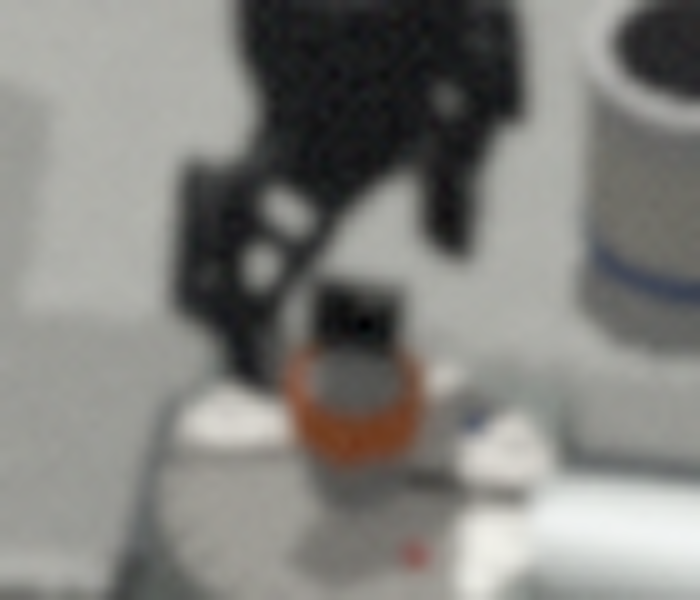

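View pics/t2.png

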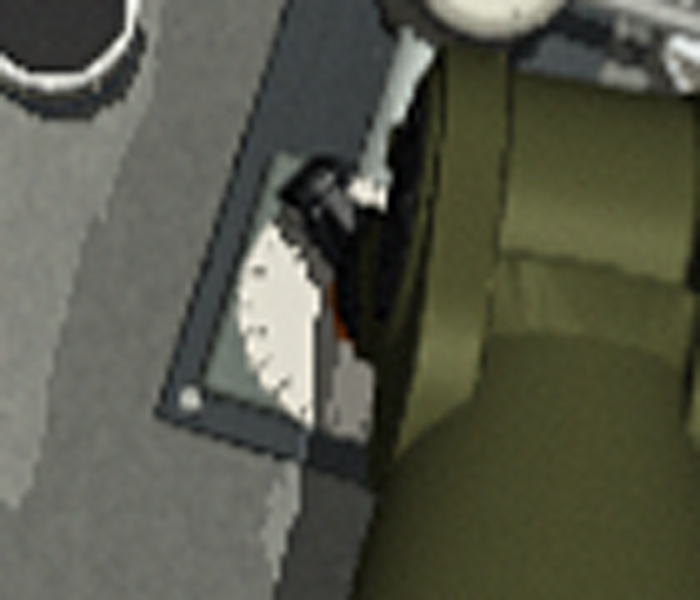

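Run:
```python
from h import *
d=manip.get_image("side");t=manip.get_image("top")
c0=np.array([.2328,-.5523,.2121]); u=np.array([.388,-.922,0])
print("start side tips", proj(d,[c0+s*.05*u+[0,0,dz] for dz in(0,-.006,-.019) for s in(-1,1)]).round(1).tolist())
a=np.deg2rad(39.5); u=np.array([np.cos(a),np.sin(a),0]); c=np.array([.5185,-.0978,0])
print("top far finger", [(z,proj(t,[c+.05*u+[0,0,z]])[0].round(1).tolist()) for z in(.09,.10,.12,.14,.16)])
```

```text
start side tips [[161.3, 324.4], [178.1, 355.1], [161.6, 325.8], [178.4, 356.6], [162.2, 329.0], [179.0, 359.8]]
top far finger [(0.09, [285.7, 193.8]), (0.1, [285.9, 193.6]), (0.12, [286.5, 193.2]), (0.14, [287.0, 192.7]), (0.16, [287.6, 192.2])]
```

Run:
```python
import cv2
i=cv2.imread("pics/side0.png"); cv2.imwrite("pics/s3.png",cv2.resize(i[420:576,180:336],(624,624)))
```

```text
(no output)
```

View pics/s3.png

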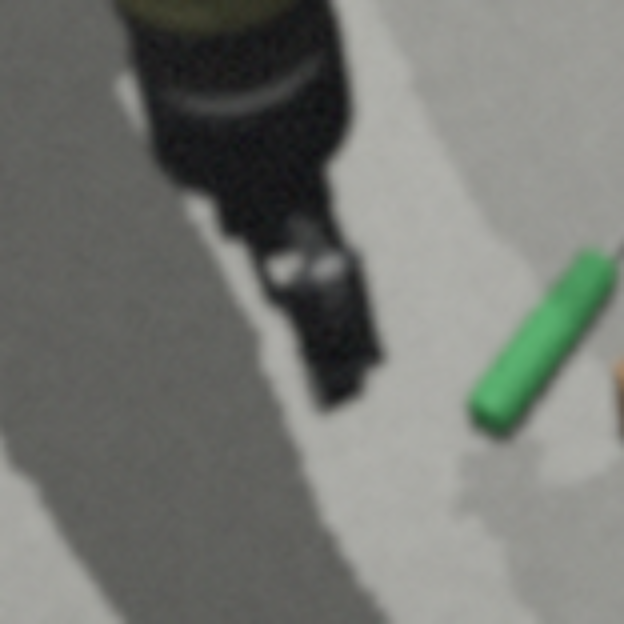

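Seen from the side, the open fingertips look higher than the model predicts. I'll close partway to 56 mm, clear of ring and head, and look again before gripping.

Run:
```python
from h import *
manip.set_gripper(.056,20); s=manip.state(); print(s["t"],s["finger_gap"],s["force"])
d=manip.get_image("side"); cv2.imwrite("pics/s4.png",cv2.resize(d["image"][190:250,225:295,::-1],(700,600),interpolation=cv2.INTER_CUBIC))
```

```text
4.8667 0.05614503271665677 [ 0.1965013  -0.10354605 -0.12729769]
```

View pics/s4.png

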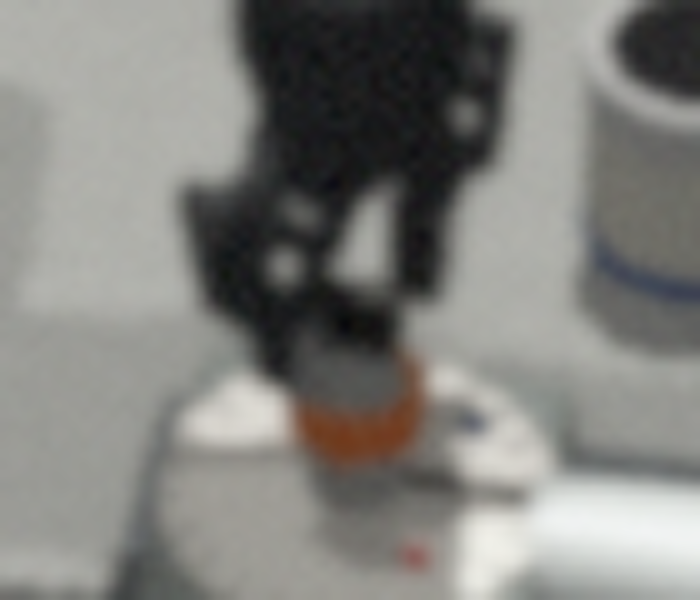

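Run:
```python
import cv2,numpy as np
a=cv2.imread("pics/s2.png").astype(int);b=cv2.imread("pics/s4.png").astype(int)
o=np.clip(128+2*(b-a),0,255).astype(np.uint8); cv2.imwrite("pics/diff.png",o)
```

```text
(no output)
```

View pics/diff.png

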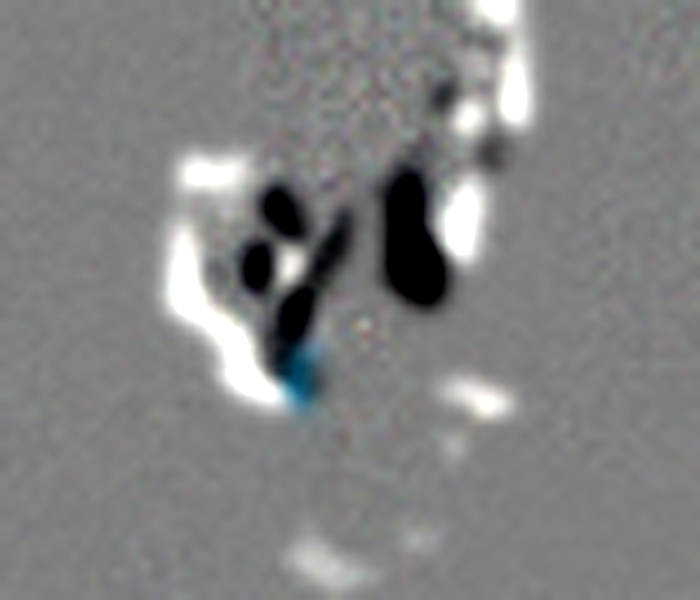

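Run:
```python
from h import *
manip.set_gripper(.041,20); s=manip.state(); print(s["t"],s["finger_gap"],s["force"],s["ft_torque"])
d=manip.get_image("side"); cv2.imwrite("pics/s5.png",cv2.resize(d["image"][190:250,225:295,::-1],(700,600),interpolation=cv2.INTER_CUBIC))
```

```text
5.2167 0.040944593286189254 [-0.70152069  0.17331546 -0.30893632] [ 0.01294809 -0.02137513 -0.06019005]
```

View pics/s5.png

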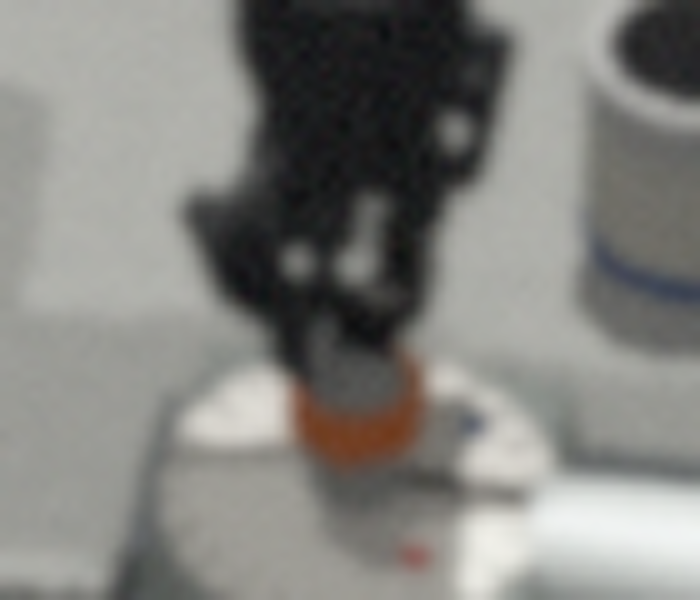

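Gripping to 41 mm met nothing, so the fingers really are above the ring (tips at about 0.12 m), as the picture shows. The actual fingertips are about 30 mm short of what the stated TCP implies. I'll reopen and go lower in guarded steps.

Run:
```python
from h import *
manip.set_gripper(.060,20)
print(manip.move_straight([.5185,-.0978,.085],velocity=.05,max_force=8))
s=manip.state(); print(s["t"],s["ee_pos"],s["finger_gap"],s["force"],s["ft_torque"])
d=manip.get_image("side"); cv2.imwrite("pics/s6.png",cv2.resize(d["image"][190:250,225:295,::-1],(700,600),interpolation=cv2.INTER_CUBIC))
```

```text
False
6.2 [ 0.51829862 -0.0977647   0.0847228 ] 0.06017267328501083 [-0.34929118 -1.08653879 -0.62804886] [-0.0204427  -0.00684018 -0.027809  ]
```

View pics/s6.png

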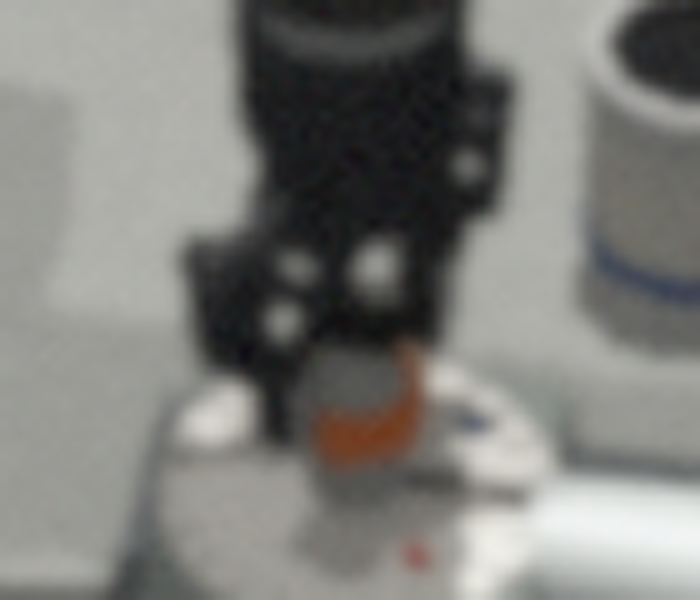

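Run:
```python
from h import *
print(manip.move_straight([.5185,-.0978,.077],velocity=.04,max_force=8))
manip.set_gripper(.041,20)
s=manip.state(); print(s["t"],s["ee_pos"],s["finger_gap"],s["force"],s["ft_torque"])
d=manip.get_image("side"); cv2.imwrite("pics/s7.png",cv2.resize(d["image"][190:250,225:295,::-1],(700,600),interpolation=cv2.INTER_CUBIC))
```

```text
False
6.875 [ 0.51948875 -0.09708478  0.07749207] 0.04328718945197868 [1.85420772 3.90577856 1.62741218] [ 0.87704269 -0.45857075  0.03450823]
```

View pics/s7.png

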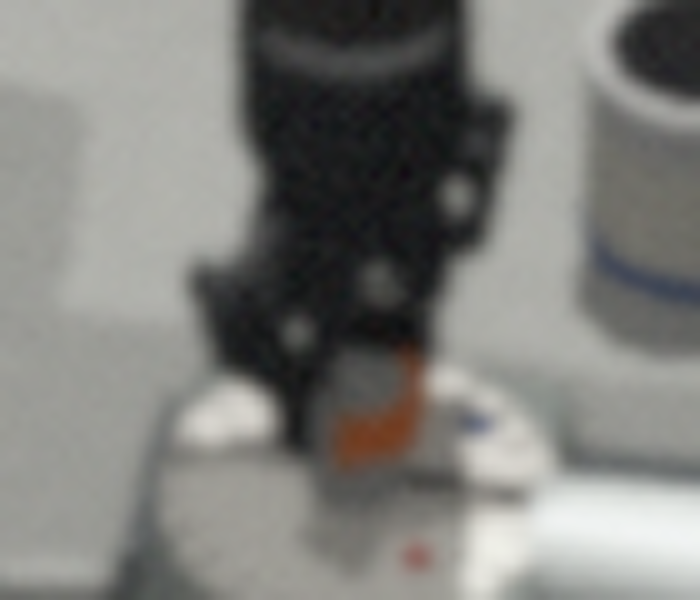

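```bash
cat >> h.py <<'E'
def st(tag=""):
    s=manip.state(); R=Rn.from_rotvec(s["tool_rot"]).as_matrix(); y=R[:,1]
    print(tag,"t%.2f"%s["t"],"ee",s["ee_pos"].round(4),"yaw%.3f"%np.arctan2(y[1],y[0]),"gap%.4f"%s["finger_gap"],"F",s["force"].round(1),"M",s["ft_torque"].round(3),flush=True)
    return s
E
python3 - <<'E'
from h import *
C=np.array([.5197,-.0969]); a0=np.deg2rad(39.5)
manip.set_gripper(.035,60); st("grip")
for da in(0,.1,.2,.3):
    q=manip.solve_ik([*C,.0772+.004*da],down(a0+da)); manip.set_joints(q); st(da)
E
```

```text
grip t7.14 ee [ 0.5195 -0.0971  0.0777] yaw0.690 gap0.0428 F [2.2 4.9 4.2] M [ 1.027 -0.439  0.042]
0 t7.39 ee [ 0.5195 -0.0971  0.0777] yaw0.689 gap0.0425 F [-2.3  1.4  4.9] M [0.443 0.235 0.069]
0.1 t7.64 ee [ 0.5195 -0.097   0.078 ] yaw0.788 gap0.0426 F [-1.   1.6  5.6] M [0.454 0.238 0.383]
0.2 t7.89 ee [ 0.5196 -0.097   0.0782] yaw0.885 gap0.0429 F [0.1 1.7 4.9] M [0.443 0.191 0.133]
0.3 t8.14 ee [ 0.5196 -0.097   0.0785] yaw0.984 gap0.0427 F [-0.7  1.9  5.7] M [0.429 0.234 0.005]
```

Run:
```python
from h import *
C=np.array([.5197,-.0969]); a0=np.deg2rad(39.5)
for da in(.4,.5,.6,.7,.8,.9):
    q=manip.solve_ik([*C,.0772+.004*da],down(a0+da)); manip.set_joints(q); s=st(da)
manip.set_gripper(.060,60); st("open")
manip.move_straight([*C,.13],velocity=.15,max_force=10); manip.set_gripper(.085)
manip.move_straight([*C,.20],velocity=.2); st("up")
# park aside to see
manip.reach([.45,.15,.25],down(a0+.9)); st("aside")
d={n:manip.get_image(n) for n in("top","side")}
print(hexfit(d["top"],.118,C))
cv2.imwrite("pics/o2.png",np.hstack([cv2.resize(ortho(d["top"],.0715,C,.07,560),(390,390)),cv2.resize(ortho(d["top"],.118,C,.035,560),(390,390))])[:,:,::-1])
```

```text
0.4 t8.39 ee [ 0.5196 -0.097   0.0789] yaw1.084 gap0.0424 F [-0.4  2.9  5. ] M [0.496 0.214 0.013]
0.5 t8.64 ee [ 0.5196 -0.0969  0.0793] yaw1.184 gap0.0421 F [-0.5  2.3  6.1] M [0.561 0.202 0.025]
0.6 t8.89 ee [ 0.5196 -0.0969  0.0797] yaw1.284 gap0.0426 F [-1.9  2.5  5.8] M [0.593 0.163 0.026]
0.7 t9.14 ee [ 0.5197 -0.0968  0.0801] yaw1.384 gap0.0429 F [-0.5  2.3  4.7] M [0.566 0.188 0.04 ]
0.8 t9.39 ee [ 0.5196 -0.0968  0.0805] yaw1.484 gap0.0423 F [-1.   3.3  6. ] M [0.589 0.23  0.057]
0.9 t9.64 ee [ 0.5196 -0.0967  0.0809] yaw1.584 gap0.0428 F [-0.9  2.6  5.7] M [0.661 0.192 0.023]
open t9.96 ee [ 0.5194 -0.0972  0.0805] yaw1.587 gap0.0601 F [ 0.4 -1.2  0.6] M [-0.02   0.011 -0.059]
up t11.31 ee [ 0.52   -0.097   0.2003] yaw1.589 gap0.0851 F [ 0.6  0.3 -0.1] M [0.033 0.027 0.017]
aside t12.33 ee [0.45   0.1493 0.2493] yaw1.589 gap0.0849 F [-0.  -0.5  0.5] M [-0.032  0.015  0.01 ]
(array([ 0.51806513, -0.09712602]), np.float64(0.02245953499335732), np.float64(30.452232914540126), np.float64(3.461764190173814e-05))
```

View pics/o2.png

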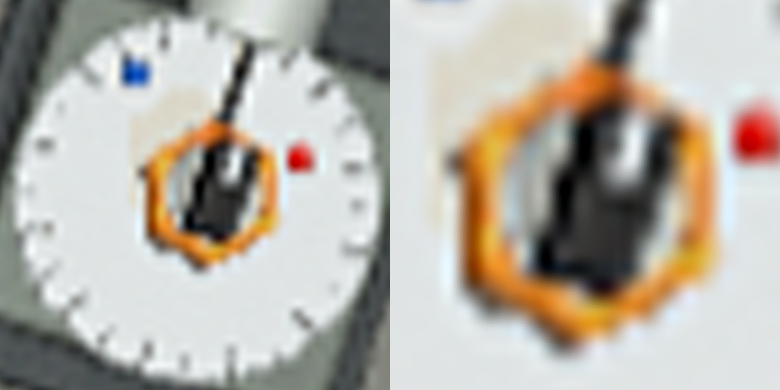

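The ring has turned 0.88 rad (39.8° → 90.5°) and is slack. The pointer still lies at about -17.6°, with the red dot at about -67.6°. Next I'll grip the head across at yaw 72.4° and turn it to 22.4°.

Run:
```python
from h import *
C=np.array([.5197,-.0969]); a0=np.deg2rad(72.4); a1=np.deg2rad(22.4)
manip.reach([*C,.20],down(a0)); manip.set_gripper(.050,20)
print(manip.move_straight([*C,.119],velocity=.08,max_force=8)); st("low")
manip.set_gripper(.010,25); s=st("grip")
d=manip.get_image("side"); cv2.imwrite("pics/s8.png",cv2.resize(d["image"][190:250,225:295,::-1],(700,600),interpolation=cv2.INTER_CUBIC))
```

```text
False
low t15.07 ee [ 0.5202 -0.097   0.1196] yaw1.264 gap0.0499 F [ 0.2  0.1 -0.3] M [-0.035 -0.052 -0.006]
grip t15.47 ee [ 0.52   -0.097   0.1195] yaw1.264 gap0.0152 F [0.4 0.4 3.9] M [ 0.003  0.194 -0.036]
```

View pics/s8.png

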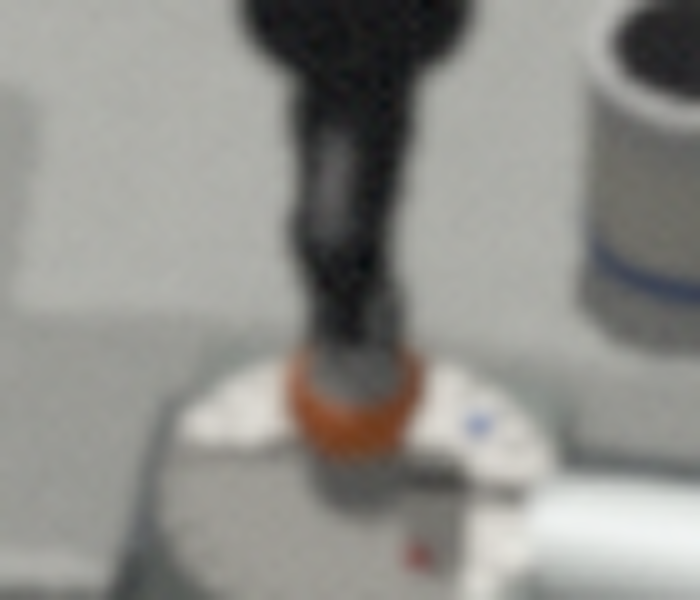

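The gap of 15 mm matches the 16 mm head, so it's gripped. The ring is clear below. Turning now.

Run:
```python
from h import *
C=np.array([.5199,-.0969]); a0=np.deg2rad(72.4); a1=np.deg2rad(22.4)
for f in np.linspace(0.17,1,6):
    a=a0+(a1-a0)*f
    manip.set_joints(manip.solve_ik([*C,.119+.002*(a-a0)],down(a))); s=st(round(f,2))
manip.pause(.2);st()
manip.set_gripper(.045,20); st("open")
manip.move_straight([*C,.20],velocity=.2,max_force=10)
manip.reach([.45,.15,.25],down(a1)); st("aside")
d={n:manip.get_image(n) for n in("top","side")}
print(hexfit(d["top"],.118,C))
cv2.imwrite("pics/o3.png",np.hstack([cv2.resize(ortho(d["top"],.07,C,.07,560),(390,390)),cv2.resize(ortho(d["side"],.07,C,.07,560),(390,390))])[:,:,::-1])
```

```text
0.17 t15.78 ee [ 0.5201 -0.0971  0.1192] yaw1.115 gap0.0153 F [-2.2  0.3  5.1] M [-0.081  0.289 -0.096]
0.34 t16.05 ee [ 0.52   -0.0972  0.1189] yaw0.970 gap0.0150 F [-2.  -0.3  5.5] M [-0.101  0.358 -0.033]
0.5 t16.32 ee [ 0.5199 -0.0973  0.1186] yaw0.825 gap0.0152 F [-1.6 -0.5  5.6] M [-0.177  0.503 -0.033]
0.67 t16.58 ee [ 0.5198 -0.0973  0.1183] yaw0.680 gap0.0152 F [-2.4 -0.7  5.9] M [-0.226  0.485 -0.015]
0.83 t16.85 ee [ 0.5197 -0.0974  0.118 ] yaw0.535 gap0.0152 F [-3.  -1.2  5.7] M [-0.254  0.554 -0.083]
1.0 t17.12 ee [ 0.5196 -0.0975  0.1178] yaw0.390 gap0.0151 F [-3.6 -1.8  6.4] M [-0.307  0.574 -0.048]
 t17.32 ee [ 0.5196 -0.0974  0.1177] yaw0.391 gap0.0153 F [-2.  -1.2  6.3] M [-0.345  0.664 -0.084]
open t17.71 ee [ 0.5198 -0.0968  0.117 ] yaw0.391 gap0.0449 F [-0.1  0.7 -0. ] M [-0.021  0.076 -0.014]
aside t19.30 ee [0.45   0.1493 0.2492] yaw0.391 gap0.0451 F [ 0.2 -0.1 -0.1] M [ 0.036  0.044 -0.025]
(array([ 0.51791572, -0.09729228]), np.float64(0.022495031499266373), np.float64(29.955657277612154), np.float64(3.148730021938357e-05))
```

View pics/o3.png

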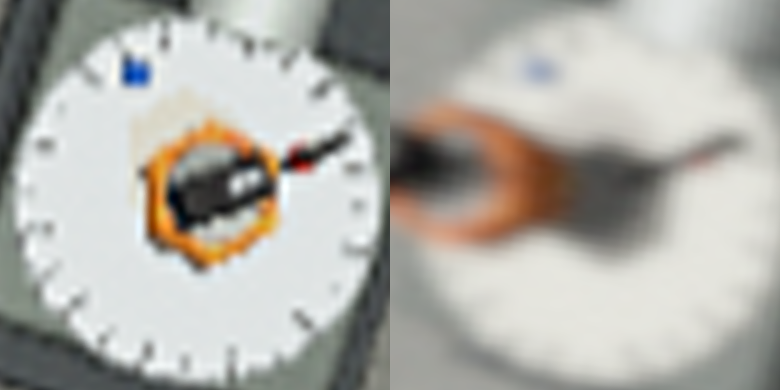

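Run:
```python
from h import *
C=np.array([.5197,-.0969])
d={n:manip.get_image(n) for n in("top","side")}
cv2.imwrite("pics/o4.png",np.hstack([cv2.resize(ortho(d[n],z,C+[.014,-.037],.022,380),(380,380)) for n,z in(("top",.0715),("side",.0715))])[:,:,::-1])
```

```text
(no output)
```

View pics/o4.png

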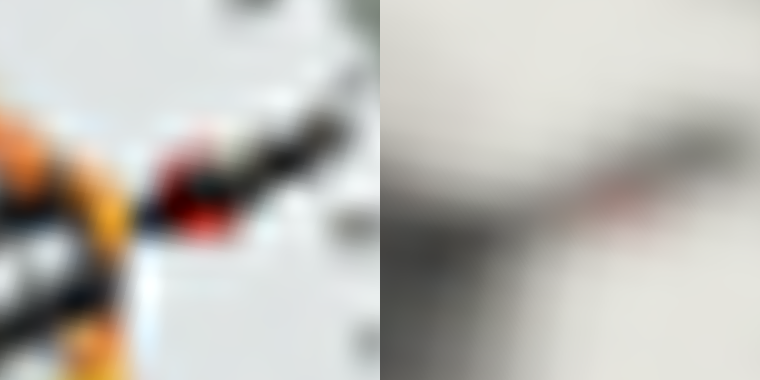

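The pointer is centred on the red dot: red shows on both sides of it in the top view. Next I'll re-grip the ring at 90° and tighten by feel.

Run:
```python
from h import *
C=np.array([.5197,-.0969]); a0=np.deg2rad(90.2)
manip.reach([*C,.20],down(a0)); manip.set_gripper(.070,20)
print(manip.move_straight([*C,.0805],velocity=.08,max_force=8)); s=st("low")
manip.set_gripper(.035,60); s=st("grip")
def mz():
    v=[]
    for _ in range(4): v.append(manip.state()["ft_torque"][2]); manip.pause(.02)
    return np.mean(v)
base=[]
da=0
while da>-0.85:
    da-=.1
    manip.set_joints(manip.solve_ik([*C,.0805+.004*da],down(a0+da)))
    m=mz(); base.append(m); print("%.2f %.3f"%(da,m),end="; ",flush=True)
    if m<-.25: break
st("end")
```

```text
False
low t23.00 ee [ 0.5201 -0.097   0.081 ] yaw1.574 gap0.0697 F [-0.3 -0.1 -0.7] M [-0.003  0.017 -0.012]
grip t23.36 ee [ 0.52   -0.0967  0.0812] yaw1.574 gap0.0422 F [-1.8  1.7  6. ] M [ 0.288  0.347 -0.037]
-0.10 -0.083; -0.20 -0.076; -0.30 -0.112; -0.40 -0.071; -0.50 -0.081; -0.60 -0.096; -0.70 -0.096; -0.80 -0.110; -0.90 -0.107; end t26.21 ee [ 0.5198 -0.0973  0.0776] yaw0.674 gap0.0426 F [-2.5 -1.3  5.9] M [-0.037  0.5   -0.014]
```

Run:
```python
from h import *
C=np.array([.5197,-.0969]); a0=np.deg2rad(90.2)
def mz():
    v=[]
    for _ in range(4): v.append(manip.state()["ft_torque"][2]); manip.pause(.02)
    return np.mean(v)
da=-.9;m=0
while da>-1.7:
    da-=.05 if m>-.16 else .025
    manip.set_joints(manip.solve_ik([*C,.0805+.004*da],down(a0+da)))
    m=mz(); print("%.3f %.3f"%(da,m),end="; ",flush=True)
    if m<-.43: break
st("end")
```

```text
-0.950 -0.101; -1.000 -0.092; -1.050 -0.093; -1.100 -0.103; -1.150 -0.024; -1.200 0.050; -1.250 0.054; -1.300 0.286; -1.350 0.040; -1.400 0.362; -1.450 -0.277; -1.475 0.257; -1.525 0.030; -1.575 -0.488; end t30.64 ee [ 0.5193 -0.0975  0.0755] yaw-0.002 gap0.0428 F [-6.8 -0.9 13.5] M [-0.121  1.196 -0.516]
```

Run:
```python
from h import *
for _ in range(6):
    s=manip.state(); print("%.2f"%s["t"],s["ft_torque"].round(3),s["force"].round(1),s["tau"][5].round(3),s["qpos"][5].round(4)); manip.pause(.03)
d={n:manip.get_image(n) for n in("top","side")}
cv2.imwrite("pics/s9.png",cv2.resize(d["side"]["image"][190:250,225:295,::-1],(700,600),interpolation=cv2.INTER_CUBIC))
```

```text
30.64 [-0.121  1.196 -0.516] [-6.8 -0.9 13.5] -0.484 1.3882
30.68 [-0.119  1.207 -0.502] [-5.9 -0.8 13.1] -0.485 1.3881
30.71 [-0.115  1.206 -0.537] [-6.2  0.  13.4] -0.485 1.3881
30.74 [-0.158  1.202 -0.503] [-5.5 -1.2 13.3] -0.485 1.3882
30.77 [-0.092  1.213 -0.458] [-5.4 -0.2 14.3] -0.485 1.3882
30.81 [-0.111  1.196 -0.49 ] [-7.1  0.1 12.7] -0.485 1.3882
```

View pics/s9.png

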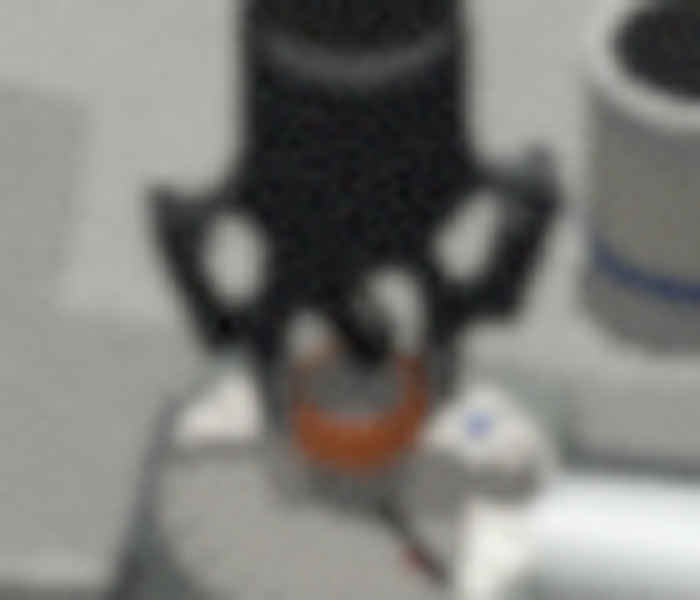

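Run:
```python
from h import *
C=np.array([.5197,-.0969])
manip.set_gripper(.070,60); st("open")
manip.move_straight([*C,.20],velocity=.25,max_force=10)
manip.reach([.45,.12,.25],down(0)); st("aside")
d={n:manip.get_image(n) for n in("top","side")}
print(hexfit(d["top"],.113,C))
cv2.imwrite("pics/o5.png",np.hstack([cv2.resize(ortho(d["top"],.0715,C,.07,560),(390,390)),cv2.resize(ortho(d["top"],.113,C,.035,560),(390,390))])[:,:,::-1])
```

```text
open t31.32 ee [ 0.5197 -0.0968  0.074 ] yaw-0.001 gap0.0697 F [ 0.9 -0.4 -0.3] M [ 0.043 -0.008 -0.021]
aside t32.90 ee [0.4499 0.1193 0.2491] yaw-0.000 gap0.0698 F [-0.9 -0.6  0.4] M [ 0.019 -0.038  0.035]
(array([ 0.51784732, -0.09702669]), np.float64(0.022454827153350867), np.float64(4.602421228342952), np.float64(3.2647870307904785e-05))
```

View pics/o5.png

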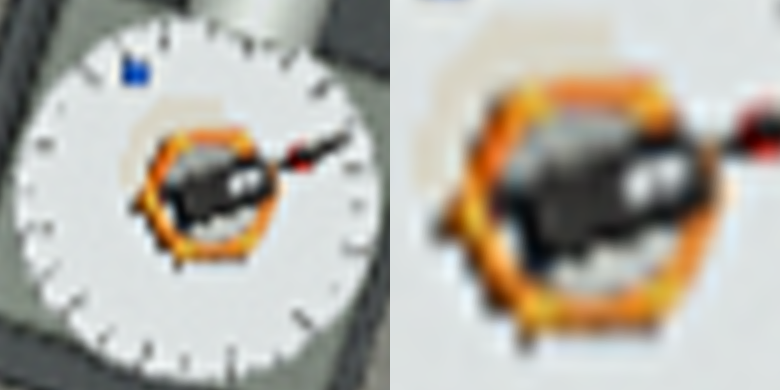

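The pointer is still on the dot. The ring turned 1.49 rad, which is about 0.17 rad past its old relative tightness, so it's probably near the high end of the window. The last torque may also have been a "stick" value. I'll re-grip, back off to find where clamping vanishes, then tighten a known angle from there.

Run:
```python
from h import *
C=np.array([.5197,-.0969]); a0=np.deg2rad(4.5)
manip.reach([*C,.17],down(a0)); 
print(manip.move_straight([*C,.0745],velocity=.12,max_force=8))
manip.set_gripper(.035,60); s=st("grip")
def mz():
    v=[];
    for _ in range(2): s=manip.state(); v.append(s["ft_torque"][2]); manip.pause(.02)
    return np.mean(v),s["tau"][5]
print(mz())
da=0;z=0
while da<.6:
    da+=.04
    manip.set_joints(manip.solve_ik([*C,.0745+.004*da],down(a0+da)))
    m,tq=mz(); print("%.2f %.3f %.3f"%(da,m,tq),end="; ",flush=True)
    z=z+1 if (abs(m)<.06 and da>.15) else 0
    if z>=3: break
st("end")
```

```text
False
grip t35.28 ee [ 0.5193 -0.0972  0.0756] yaw0.078 gap0.0429 F [-4.  -0.3  8.6] M [0.064 1.033 0.012]
(np.float64(-0.02933005686288323), np.float64(-0.042563664028421044))
0.04 0.506 0.484; 0.08 0.644 0.613; 0.12 0.512 0.524; 0.16 0.285 0.301; 0.20 0.343 0.348; 0.24 0.229 0.171; 0.28 0.055 0.036; 0.32 0.070 0.063; 0.36 0.126 0.072; 0.40 0.075 0.094; 0.44 0.049 0.008; 0.48 0.055 0.008; 0.52 0.010 0.009; end t39.00 ee [ 0.5195 -0.0971  0.0772] yaw0.597 gap0.0426 F [-3.  -0.9  6.1] M [-0.055  0.788  0.049]
```

Run:
```python
from h import *
C=np.array([.5197,-.0969]); a0=np.deg2rad(4.5)
def mz():
    v=[];
    for _ in range(2): s=manip.state(); v.append(s["ft_torque"][2]); manip.pause(.02)
    return np.mean(v),s["tau"][5]
for da in list(np.arange(.46,.27,-.06))+list(np.arange(.25,.005,-.03)):
    manip.set_joints(manip.solve_ik([*C,.0745+.004*da],down(a0+da)))
    m,tq=mz(); print("%.2f %.3f %.3f"%(da,m,tq),end="; ",flush=True)
    if m<-.6: break
st("end")
```

```text
0.46 -0.068 -0.043; 0.40 -0.145 -0.074; 0.34 -0.092 -0.048; 0.28 -0.018 0.022; 0.25 0.168 0.196; 0.22 0.242 0.268; 0.19 0.137 0.169; 0.16 0.255 0.313; 0.13 0.378 0.375; 0.10 0.300 0.329; 0.07 0.124 0.144; 0.04 0.699 0.723; 0.01 0.305 0.307; end t42.68 ee [ 0.5193 -0.0972  0.0757] yaw0.088 gap0.0423 F [-5.3 -0.3 11.3] M [-0.006  1.299  0.276]
```

Clamping ends at about 0.28 rad, and the ring now sits at about -0.01 on the same scale. That's about 0.29 rad past contact, roughly 0.55–0.6 N m and 60 N, mid-window. Releasing and checking.

Run:
```python
from h import *
C=np.array([.5197,-.0969])
manip.set_gripper(.070,60); st("open")
manip.move_straight([*C,.20],velocity=.2,max_force=10)
manip.reach([.45,.12,.25],down(0)); st("aside")
d={n:manip.get_image(n) for n in("top","side")}
print(hexfit(d["top"],.113,C))
cv2.imwrite("pics/o6.png",np.hstack([cv2.resize(ortho(d["top"],.0715,C,.07,560),(390,390)),cv2.resize(ortho(d["top"],.0715,C+[.014,-.037],.022,380),(390,390))])[:,:,::-1])
cv2.imwrite("pics/top9.png",d["top"]["image"][:,:,::-1])
```

```text
open t43.07 ee [ 0.5199 -0.0969  0.0745] yaw0.088 gap0.0699 F [ 0.1  0.  -0.2] M [ 0.025  0.042 -0.013]
aside t44.77 ee [0.4499 0.1194 0.2491] yaw0.000 gap0.0697 F [ 0.1 -0.  -0.5] M [-0.032  0.002 -0.001]
(array([ 0.51803141, -0.09722342]), np.float64(0.022509783616997826), np.float64(7.613757979558181), np.float64(3.836388045899866e-05))
```

View pics/o6.png

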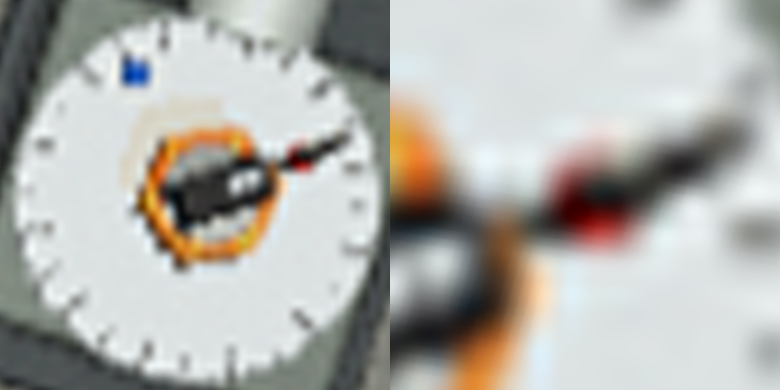

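View pics/top9.png

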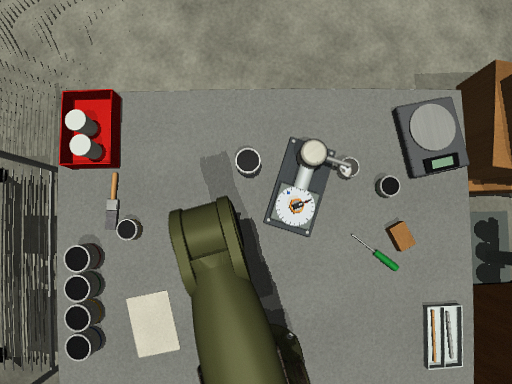

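Run:
```python
from h import *
manip.hand_in(); st("done")
```

```text
the job is handed in; nothing more can be done
the job is handed in; nothing more can be done
```

The pump is set and handed in at about 45 s of the 64 s allowed; no verdict is shown. The pointer is on the red dot and the lock ring is tight again.

**What I did**
- Slackened the ring about 0.88 rad.
- Turned the screw about 0.87 rad clockwise to the red dot.
- Tightened the ring, then backed it off to feel where clamping ends, and tightened it again to about 0.23–0.29 rad past that point.

**Last checks**
- **Pointer:** it lies centrally over the red dot in the top view, with red showing on both sides. It did not move during tightening.
- **Bench:** the other things are where they were in the top view. The gripper is open and well clear, with no load on it.

**What disagreed**
- **Fingertip height:** the fingertips sat about 30 mm higher than the stated tool point implied. I used pictures and trial closures to set the grip heights.
- **Tightening torque:** readings jumped, even changing sign, because the ring stuck and slipped. I therefore judged tightness mainly from the angle past contact: about 0.5–0.6 N m, or about 50–60 N on the washer. That is inside the 25–95 N window, but the force itself was not measured.
- **Ring angle:** the final camera reading (7.6°) was about 3° looser than the gripper angle suggested (4.5°). Both put the force inside the window.

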